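# Tighten the rod clamp with the flat screwdriver

### The arm

A 6-joint arm with a two-finger parallel gripper is mounted at the origin on a cart in front of the work surface, level with it; the furniture and walls round the work are solid. World frame = base frame: x ahead of the robot, y to its left, z up, the work surface at z = 0. Lengths are in m, angles in rad, forces in N, time in s.
With the tool pointing down it reaches from about 0.35 to 0.775 m from the base axis. Payload 5.5 kg.
Tool frame: the origin (TCP) lies midway between the tips of the shut fingers; the grasp point (between the pads) lies env.grasp_offset behind it (env.grasp_offset is the distance from the TCP to the grasp point, in m); z points along the fingers, y is the line along which they close (so a half turn about z gives the same grasp; the last joint's range is limited). The gripper opens to 85 mm and grips with 20 to 120 N. Pads are 22 mm wide; open, the fingers measure 114 mm over their backs; the gripper's body (76 mm by 85 mm) begins 54 mm behind the grasp point. The pads swing forward as they close: fully open they stand 13 mm farther back than shut.
Start: joints at [-1.256, 0.313, 0.046, 1.304, 0, 1.431], TCP at [0.253, -0.517, 0.231] pointing down, gripper open.
Joint ranges: [-2.76, 2.76], [-0.86, 1.69], [-1.03, 1.26], [-2.2, 2.34], [-1.47, 1.5], [-3.14, 3.14]. Speed limits (rad/s): [2.57, 2.57, 3.14, 3.14, 3.14, 3.14].

### API

Orientations are given as a unit quaternion [w, x, y, z].
In Python, from workcell import monitor, viewer, order, env gives the robot as it stands.
- The arm moves only by the tool carry_out, never from a script. Its argument "plan" is a list that holds one entry, the list of rows, each a list of 7 numbers: the turn, a rotation vector about the world's x, y, z in rad, then the shift along the world's x, y, z in mm, then the finger opening in mm, from 0 to 85.4. A call has 1 to 20 rows; each row is the pose to reach, as a shift and turn from the pose commanded when the call began; what a row does not reach only later rows make up. A row lasts 1/10 s, in which the tool goes at most 50 mm and 8.59 degrees, less where a joint would pass 70% of its speed; a pose out of reach is approached as far as the arm can. A call with a gripper value outside its range is refused whole. The fingers move at their own pace and stop on an object; "squeeze" is the grip in N (left out, the last holds). Time passes only in rows, so rows that repeat a pose let the fingers close. It gives the time, the measured TCP pose, the force, the opening and the grip force at its end, in the units of the state.
- monitor.get_state(): the state, without advancing time (a new reading comes with each control period).
- viewer.read_camera(name): name is "scene" or "top"; returns the picture (400x640x3 uint8, red, green, blue); there is no depth.
- viewer.calibration(name): a dict with "K" (3x3 intrinsics, pixels), "eye" and "rotation" of the camera in the world. Camera axes: x right, y down, z forward; pixel columns grow to the right and rows downward; lengths in m; the calibration is good to about 2 mm. A picture is of the moment at which its call begins. calibration takes no time and is no camera call.
- order.hand_in(): hands the job in; it is judged then, once.
The state is a dict: "clock": time; "joint_pos": joint angles; "qvel": joint speeds; "tau": joint torques, N m; "tcp_pos": TCP position; "orientation": TCP orientation; "wrist_force": force on the tool from outside, world axes, zero at the start; "ft_torque": the same for the moment, N m; "finger_gap": finger opening in m; "grip_force": force on a finger pad.
Only numpy, scipy, OpenCV 4.12 (cv2) and the standard library are available. Lean on these libraries where they do the work, as an engineer would, in place of code of your own. Each camera call takes 0.05 s, during which the arm holds its last target. There are 200 camera calls.

### The job

Take the flat screwdriver out of its wooden stand, seat its blade in the slot of the clamp screw and tighten the screw clockwise until you feel the strap's foot grip the glass rod, the turning effort rising clearly; stop there, as more would crack the glass. Do it in one stroke, pressing gently and keeping the blade at the bottom of the slot, because the screw sinks as it turns. Then put the screwdriver back upright in its stand, fully down, and leave the other things alone.

Things in the scene. Friction and masses are not known exactly. Their poses are not given: they have to be found in the camera images.
- driver_grip (a point): Short flat screwdriver, 120 mm long, 120 g, upright in its stand. Point at the centre of its wooden handle, 86 mm above the blade's tip. Handle with flat sides: 24 mm along own y, 28 mm along own x, 56 mm tall. Own z up along the tool; blade 14 mm wide along own x, 3 mm thick along own y, so grip across y. A steel collar, 36 mm across, 52 mm above the tip, rests on the stand.
- driver_tip (a point): Middle of the screwdriver blade's lower edge; axes as for the handle.
- slot (a point): Middle of the bottom of the slot in the clamp screw's steel cheese head (24 mm across, standing in the open on the strap, 70 to 75 mm above the bench). Slot along own x right across the head, 4.4 mm wide, 4.5 mm deep, upper edges chamfered by 0.8 mm; own z up. The blade has about 0.1 rad of play in it, and the torque builds up over another 0.1 rad.
- screw (a joint): Turn of the clamp screw, rad: 0 loose, grows clockwise from above, starts at 0 to 0.3; sinks 3.5 mm per rad. Runs with a friction of 0.1 N m; from 0.5 to 1.2 rad on (each time different) the foot meets the glass and the torque rises: 0.15 to 0.2 N m about the vertical is right (20 N on the glass). Let go, it may ease back a little but grips on. Could turn to 1.65, far too tight.
- strap: Flat steel clamp strap, 104 x 34 x 12 mm, sinking level with the screw; origin at the centre of its underside, under the screw; own x along it. 30 mm from the screw towards own +x, above the rod, it carries a presser foot, 18 mm across, set to stand 3 to 5.5 mm out below it (each time different), its stud and nut rising 7 mm above the strap.
- fixture: Dark steel clamp base screwed to the bench, 124 x 90 mm, 12 mm thick, with a V-block for the rod and a heel block; origin on the bench, under the screw.
- rod: Loose solid clear glass rod, 25 mm in diameter, 240 mm long, lying in the V-block along its own y, across under the strap; origin at its middle, on its axis.
- stand: Wooden block fixed on the bench, 80 x 80 x 58 mm high, with a vertical 22 x 22 mm through hole in its middle with 2 mm chamfer; origin at the centre of its underside. The screwdriver hangs in it by its collar, tip 6 mm above the bench.
- pliers_green: Green-handled pliers, 166 mm long, lying on the bench nearer to the robot; origin at the centre of the underside. Bystander.
- calipers: Calipers, 230 mm long, lying behind the work; origin at the centre of the underside. Bystander.
- tape_1: Roll of masking tape, 104 mm across, 25 mm high, lying behind the work; origin at the centre of the underside. Bystander.

How it is judged:
On the way, in this order (a step that is already met when the one before it is completed fails the run):
1. the blade is seated at the bottom of the slot (tip within 2 mm of the slot's bottom and 5 mm of its middle) before the screw is tightened (z of driver_tip in the frame of slot below 0.002 m and horizontal distance between driver_tip and slot below 0.005 m and value of joint screw below 0.6 rad), for 0.2 s.
2. the strap's foot grips the glass rod with more than 8 N while the blade is still seated (contact force between strap and rod above 8 N and z of driver_tip in the frame of slot below 0.002 m and horizontal distance between driver_tip and slot below 0.005 m), for 0.2 s.
At the end, for the whole second after the job is handed in: The strap's foot grips the glass rod with more than 8 N, and the screwdriver hangs upright in its stand (within 0.1 rad), fully down (tip at most 10 mm above the bench, within 9 mm of the stand's middle); the rod lies still (contact force between strap and rod above 8 N and z of driver_tip in the frame of stand below 0.01 m and horizontal distance between driver_tip and stand below 0.009 m and angle between driver_tip's own z axis and vertical below 0.1 rad and linear speed of rod below 0.02 m/s); the robot touches nothing.
It fails at once if the screwdriver bears on the screw or the fixture with more than 40 N in all before the foot meets the glass (contact force between driver and fixture above 40 N and contact force between strap and rod below 2 N).
It fails at once if the glass rod is squeezed with more than 45 N (contact force between strap and rod above 45 N).
It fails at once if the blade leaves the slot (tip more than 3 mm above the slot's bottom) when the screw is past 0.5 rad and the rod not yet gripped (under 5 N) (value of joint screw above 0.5 rad and contact force between strap and rod below 5 N and z of driver_tip in the frame of slot above 0.003 m).
It fails at once if the glass rod is shifted by more than 15 mm (distance of rod from where it was at the start of the episode above 0.015 m).
It fails at once if the pliers, calipers or tape are moved by more than 20 mm (distance of any of pliers_green, calipers, tape_1 from where it was at the start of the episode above 0.02 m).
It also fails if it takes over 70 s, if anything falls off the work surface, if the arm or the gripper's body presses on something with over 40 N, if the wrist force passes 120 N, or if a joint passes its speed limit or range.

## Working session

There is one attempt and no reset: what is moved stays moved. The work goes in short steps, Python scripts to look and compute and a tool call to move; the robot and the scene stay as the last step left them, time stands still between calls to the robot, and variables do not carry over. Pictures are saved under pics/ and viewed, at most 10 in all, crops included, and the job is handed in when it is done.

Besides the shell and the picture viewer there is one more tool, called after "Request:" as name(argument=value, ...), one argument or row to a line, values as JSON. carry_out: Moves the arm, as the interface text tells. Its arguments: {"type":"object","properties":{"plan":{"type":"array","items":{"type":"array","items":{"type":"array","items":{"type":"number"}}}},"squeeze":{"type":"number"}},"required":["plan"]}

```bash
mkdir -p pics; ls; python3 - <<'E'
from workcell import monitor, viewer, order, env
import cv2,numpy as np
np.set_printoptions(precision=4,suppress=True)
print(env.grasp_offset, monitor.get_state())
for n in("scene","top"):
    im=viewer.read_camera(n); cv2.imwrite(f"pics/{n}0.png",im[:,:,::-1]); c=viewer.calibration(n); print(c)
E
```

```text
pics
0.0187 {'clock': 0.0, 'joint_pos': array([-1.2556,  0.314 ,  0.0449,  1.3036, -0.    ,  1.4312]), 'qvel': array([-0.0004, -0.0013,  0.0003, -0.0007,  0.0003,  0.0008]), 'tau': array([ -0.0007, -48.0628,  29.8532,   0.0197,  -0.0001,  -0.    ]), 'tcp_pos': array([ 0.2524, -0.5161,  0.2304]), 'orientation': array([-0.0009,  0.9743,  0.2254, -0.0001]), 'wrist_force': array([-0.6299, -0.19  ,  0.1412]), 'ft_torque': array([-0.0291,  0.0386, -0.03  ]), 'grip_force': 0.0, 'finger_gap': 0.08587751633550189}
{'K': array([[383.4231,   0.    , 321.1673],
       [  0.    , 383.4231, 201.0099],
       [  0.    ,   0.    ,   1.    ]]), 'eye': array([-0.2043,  0.4544,  0.839 ]), 'rotation': array([ 0.2004, -0.4299,  0.7942, -0.3798])}
{'K': array([[409.2318,   0.    , 319.8906],
       [  0.    , 409.2318, 201.0021],
       [  0.    ,   0.    ,   1.    ]]), 'eye': array([ 0.4813, -0.0239,  1.0625]), 'rotation': array([-0.028 ,  0.7132, -0.6992,  0.0414])}
```

View pics/scene0.png

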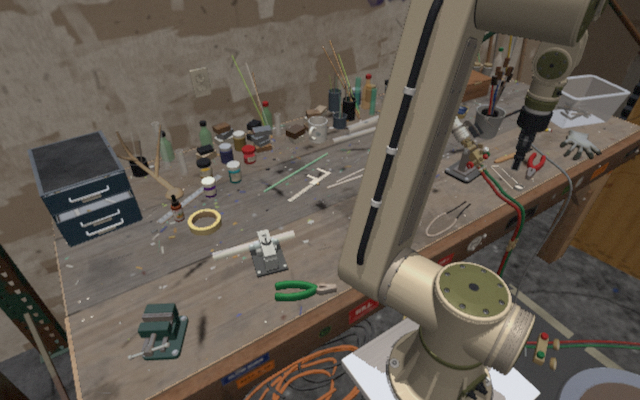

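View pics/top0.png

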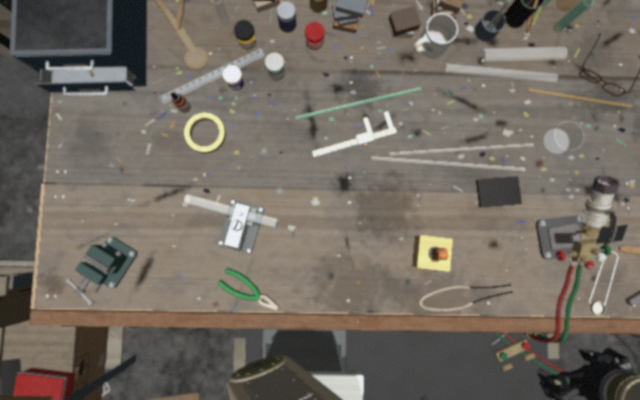

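The scene picture shows the fixture at about (265,250), with the stand hidden behind the arm. In the top picture the stand is at (434,253) with the orange handle at (440,254), and the strap and screw are at about (239,225). I'll make enlarged crops next.

```bash
cat > h.py <<'E'
from workcell import monitor, viewer, order, env
import cv2,numpy as np
from scipy.spatial.transform import Rotation as R
np.set_printoptions(precision=4,suppress=True)
def cam(n):
    c=viewer.calibration(n); q=c['rotation']; return c['K'],c['eye'],R.from_quat(q[[1,2,3,0]]).as_matrix()
def ray(n,uv,z):
    K,e,M=cam(n); uv=np.atleast_2d(np.asarray(uv,float))
    d=(np.c_[uv,np.ones(len(uv))]@np.linalg.inv(K).T)@M.T
    return e+d*((z-e[2])/d[:,2])[:,None]
def proj(n,P):
    K,e,M=cam(n); p=(np.atleast_2d(P)-e)@M@K.T; return p[:,:2]/p[:,2:]
def avg(n,k=6):
    return np.mean([viewer.read_camera(n).astype(float) for _ in range(k)],0).astype(np.uint8)
E
python3 - <<'E'
from h import *
t=avg("top",4); s=avg("scene",4)
cv2.imwrite("pics/t.png",t[:,:,::-1]);cv2.imwrite("pics/s.png",s[:,:,::-1])
def crop(im,x,y,w,h,f): return cv2.resize(im[y:y+h,x:x+w,::-1],None,fx=f,fy=f,interpolation=cv2.INTER_CUBIC)
a=crop(t,215,200,50,50,8);b=crop(t,410,228,50,50,8);c=crop(s,240,225,50,50,4)
cv2.imwrite("pics/c1.png",np.hstack([a,b])); cv2.imwrite("pics/c2.png",crop(s,238,222,60,55,10))
hsv=cv2.cvtColor(t,cv2.COLOR_RGB2HSV)
roi=np.zeros(hsv.shape[:2],np.uint8); roi[228:278,410:460]=1
print(hsv[240,422],hsv[253,440],hsv[262,448])
sat=((hsv[:,:,1]>80)&(hsv[:,:,2]>120)&(roi>0)).astype(np.uint8)
r=cv2.minAreaRect(cv2.findNonZero(sat)); print(r)
bx=cv2.boxPoints(r); print(bx, ray("top",bx,.058))
P=ray("top",bx,.058); print("stand",P.mean(0),np.linalg.norm(np.diff(P,axis=0),axis=1),"ang",np.arctan2(*(P[1]-P[0])[[1,0]]))
print(ray("top",[[239,225]],.08),ray("scene",[[265,240]],.08))
E
```

```text
[ 28  84 233] [ 12 149 194] [ 30  77 234]
((433.9145812988281, 252.76829528808594), (33.57118606567383, 33.35032272338867), 6.340191841125488)
[[415.3902 267.4878]
 [419.0731 234.3415]
 [452.439  238.0488]
 [448.756  271.1951]] [[ 0.4224 -0.278   0.058 ]
 [ 0.5032 -0.2874  0.058 ]
 [ 0.4957 -0.3699  0.058 ]
 [ 0.4149 -0.3598  0.058 ]]
stand [ 0.459  -0.3238  0.058 ] [0.0813 0.0828 0.0814] ang -0.11616339553059303
[[0.5166 0.1506 0.08  ]] [[0.5122 0.1621 0.08  ]]
```

View pics/c1.png

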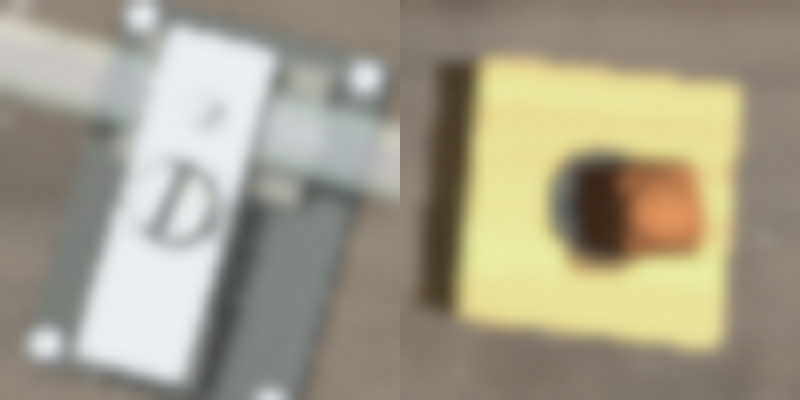

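View pics/c2.png

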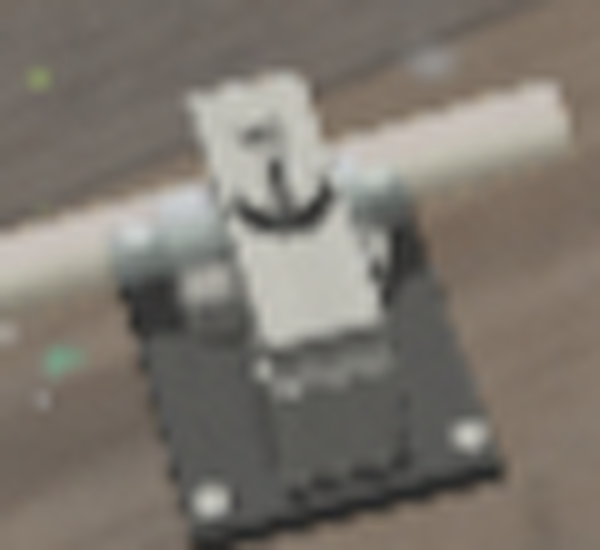

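c1 shows the screw head at crop (175,203), which is top-image pixel (237,225). Its dark slot runs roughly along +x, tilted to the left. The driver handle top is at crop (662,208) in the right half. c2 shows the slot in the scene view at crop (278,187). Next I'll measure the handle and the slot more precisely.

```bash
python3 - <<'E'
from h import *
t=cv2.imread("pics/t.png");s=cv2.imread("pics/s.png")
h=cv2.cvtColor(t,cv2.COLOR_BGR2HSV)
m=((h[:,:,0]<20)&(h[:,:,1]>110)&(h[:,:,2]>150)).astype(np.uint8); m[:228]=0;m[278:]=0;m[:,:410]=0;m[:,460:]=0
big=cv2.resize(m*255,None,fx=4,fy=4,interpolation=cv2.INTER_CUBIC)>127
r=cv2.minAreaRect(cv2.findNonZero(big.astype(np.uint8)));bx=(cv2.boxPoints(r)+.5)/4-.5
P=ray("top",bx,.126);print("handle top",P.mean(0)); 
for i in range(2): d=P[i+1]-P[i];print(np.linalg.norm(d),np.arctan2(d[1],d[0]))
# rectified (metric) views of head plane, 0.25 mm/px, x up y left
def rect(im,n,c,z,W=.04,k=400):
    g=np.linspace(W/2,-W/2,k); X,Y=np.meshgrid(c[0]+g,c[1]+g,indexing='ij')
    p=proj(n,np.c_[X.ravel(),Y.ravel(),np.full(X.size,z)]).astype(np.float32)
    return cv2.remap(im,p[:,0].reshape(k,k),p[:,1].reshape(k,k),cv2.INTER_CUBIC)
c=(.515,.154)
a=rect(t,"top",c,.075);b=rect(s,"scene",c,.075)
for v in(a,b):
    for i in range(0,400,50): v[i,:]=v[i,:]//2; v[:,i]=v[:,i]//2
cv2.imwrite("pics/rect.png",np.hstack([a,b]))
E
```

```text
handle top [ 0.4591 -0.3243  0.126 ]
0.02014311355225339 -1.5522412305638424
0.02665678163150223 3.129786657073099
```

View pics/rect.png

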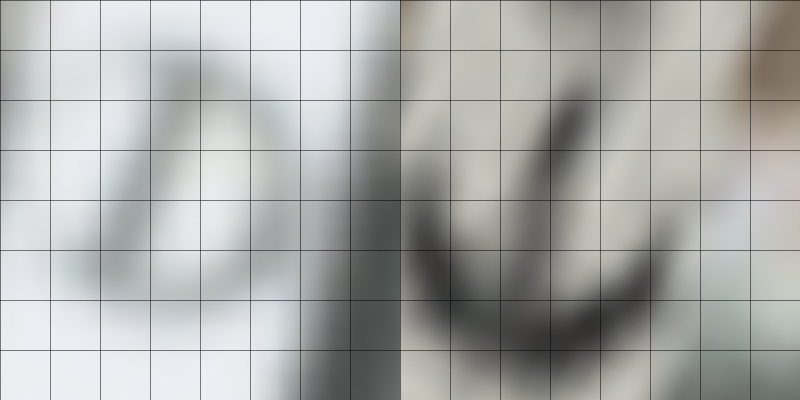

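The left (top) view shows the slot running from about (185,60) to (105,270) at 0.1 mm/px. The right (scene) view shows it from (585,100) to (525,300). Both agree on an angle of about −0.33 rad, so I'll fit it numerically.

```bash
cat >> h.py <<'E'
def rect(im,n,c,z,W=.04,k=400):
    g=np.linspace(W/2,-W/2,k); X,Y=np.meshgrid(c[0]+g,c[1]+g,indexing='ij')
    p=proj(n,np.c_[X.ravel(),Y.ravel(),np.full(X.size,z)]).astype(np.float32)
    return cv2.remap(im,p[:,0].reshape(k,k),p[:,1].reshape(k,k),cv2.INTER_CUBIC)
E
python3 - <<'E'
from h import *
c=(.515,.154)
for n,f,(r0,r1),ends in(("top","t",(90,240),((185,60),(105,270))),("scene","s",(115,250),((185,100),(125,300)))):
    g=cv2.cvtColor(rect(cv2.imread(f"pics/{f}.png"),n,c,.074),cv2.COLOR_BGR2GRAY).astype(float)
    pts=[]
    (u0,v0),(u1,v1)=ends
    for r in range(r0,r1,3):
        x=int(u0+(r-v0)*(u1-u0)/(v1-v0)); w=np.arange(x-40,x+41); d=g[r,w]; d=np.clip(np.median(d)-d,0,None)**2
        pts.append((r,(d*w).sum()/d.sum()))
    p=np.array(pts); k,b=np.polyfit(p[:,0],p[:,1],1); res=np.std(p[:,1]-np.polyval((k,b),p[:,0]))
    # world: x=c0+.02-r*1e-4 ; y=c1+.02-u*1e-4 ; dy/dx=k
    xs=.516; r=(c[0]+.02-xs)/1e-4*399/400; print(n,"psi",np.arctan(k),"y at x=.516",c[1]+.02-np.polyval((k,b),r)*1e-4,"res",res*.1,"mm")
print(proj("top",[.517,.16,.074]))
E
```

```text
top psi -0.4089254471636321 y at x=.516 0.1600571726553194 res 0.08236692073462663 mm
scene psi -0.26517683176523726 y at x=.516 0.1592910939059801 res 0.1942934651009951 mm
[[235.5312 224.8732]]
```

Request:
carry_out(
  plan=[
    [[0,0,0.12,0,0,0,85],[0,0,0.25,15,15,0,85],[0,0,0.4,35,35,0,85],[0,0,0.55,55,55,0,85],[0,0,0.7,75,75,0,85],[0,0,0.85,95,95,0,85],[0,0,1.0,115,115,0,85],[0,0,1.15,135,135,0,85],[0,0,1.3,155,155,0,85],[0,0,1.45,175,170,0,85],[0,0,1.6,190,185,0,85],[0,0,1.75,207,192,0,85],[0,0,1.9,207,192,0,85],[0,0,2.05,207,192,0,85],[0,0,2.2,207,192,0,85],[0,0,2.35,207,192,0,85],[0,0,2.5,207,192,0,85],[0,0,2.65,207,192,0,85],[0,0,2.69,207,192,0,85],[0,0,2.69,207,192,0,85]],
  ],
  squeeze=60,
)

```text
clock: 2.5
tcp_pos: [0.4596, -0.3246, 0.2314]
orientation: [0.0, -0.002, 1.0, 0.0]
wrist_force: [-0.6, -0.2, -0.6]
finger_gap: 0.0845
grip_force: 0.0
```

Request:
carry_out(
  plan=[
    [[0,0,0,0,0,-40,85],[0,0,0,0,0,-80,85],[0,0,0,0,0,-120,85],[0,0,0,0,0,-140,85],[0,0,0,0,0,-155,85],[0,0,0,0,0,-158,85],[0,0,0,0,0,-158,60],[0,0,0,0,0,-158,40],[0,0,0,0,0,-158,30],[0,0,0,0,0,-158,18],[0,0,0,0,0,-158,18],[0,0,0,0,0,-158,18],[0,0,0,0,0,-158,18],[0,0,0,0,0,-158,18]],
  ],
  squeeze=60,
)

```text
clock: 3.9
tcp_pos: [0.4602, -0.3252, 0.0744]
orientation: [0.001, -0.002, 1.0, -0.001]
wrist_force: [0.5, -0.1, 5.9]
finger_gap: 0.0233
grip_force: 59.0
```

Request:
carry_out(
  plan=[
    [[0,0,0,0,0,0,18],[0,0,0,0,0,20,18],[0,0,0,0,0,50,18],[0,0,0,0,0,85,18],[0,0,0,0,0,120,18],[0,0,-0.05,5,40,130,18],[0,0,-0.1,10,80,130,18],[0,0,-0.15,15,120,130,18],[0,0,-0.2,20,160,130,18],[0,0,-0.25,25,200,130,18],[0,0,-0.3,30,240,130,18],[0,0,-0.34,35,280,130,18],[0,0,-0.34,40,320,130,18],[0,0,-0.34,45,360,130,18],[0,0,-0.34,50,400,130,18],[0,0,-0.34,53,440,120,18],[0,0,-0.34,55,470,105,18],[0,0,-0.34,56,485,94,18],[0,0,-0.34,56,485,94,18],[0,0,-0.34,56,485,94,18]],
  ],
)

```text
clock: 5.9
tcp_pos: [0.5151, 0.1599, 0.1669]
orientation: [-0.001, 0.167, 0.986, -0.001]
wrist_force: [-0.1, -0.8, -0.3]
finger_gap: 0.0235
grip_force: 59.0
```

```bash
python3 - <<'E'
from h import *
s=avg("scene",4);t=avg("top",2);st=monitor.get_state();print({k:st[k] for k in("clock","tcp_pos","orientation","wrist_force","ft_torque","finger_gap")})
cv2.imwrite("pics/s2.png",s[:,:,::-1]);cv2.imwrite("pics/t2.png",t[:,:,::-1])
p=proj("scene",np.r_[st["tcp_pos"][:2],st["tcp_pos"][2]-.068]);print("tip pred",p, proj("scene",[.516,.16,.0745]))
f=10;x,y=236,190
a=cv2.resize(s[y:y+60,x:x+60,::-1],None,fx=f,fy=f,interpolation=cv2.INTER_CUBIC)
cv2.imwrite("pics/c3.png",a)
E
```

```text
{'clock': 6.2, 'tcp_pos': array([0.516 , 0.1595, 0.1679]), 'orientation': array([0.0005, 0.1684, 0.9857, 0.0002]), 'wrist_force': array([ 0.0884,  0.6235, -1.492 ]), 'ft_torque': array([ 0.0216,  0.059 , -0.0194]), 'finger_gap': 0.023093837993505794}
tip pred [[264.6051 233.6783]] [[265.2168 240.3064]]
```

View pics/c3.png

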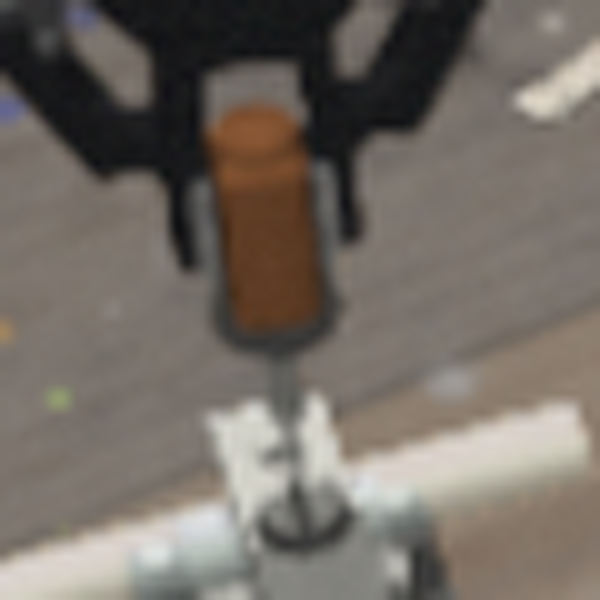

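c3 shows the driver vertical above the head, its shaft at about crop (290,420) and the head's ring at (307,515). I'll compare the tool axis with its projection to get the camera bias, and enlarge the tip.

```bash
python3 - <<'E'
from h import *
s=cv2.imread("pics/s2.png");t0=monitor.get_state()["tcp_pos"]
h=cv2.cvtColor(s,cv2.COLOR_BGR2HSV)
m=((h[:,:,0]<16)&(h[:,:,1]>120)); m[:198]=0;m[226:]=0;m[:,:250]=0;m[:,275:]=0
ax=np.array([proj("scene",np.r_[t0[:2],t0[2]+z])[0] for z in np.linspace(-.068,.06,30)])
for r in range(206,224,3):
    c=np.where(m[r])[0]; print(r,c.min(),c.max(),c.mean()," axis col",np.interp(r,ax[::-1,1],ax[::-1,0]))
# same for top camera: handle hidden. metric views, old head and current, at z .074
f=14;x,y=250,220
for im,o in((s,'n'),(cv2.imread("pics/s.png"),'o')):
    a=cv2.resize(im[y:y+35,x:x+28],None,fx=f,fy=f,interpolation=cv2.INTER_CUBIC)
    for z,c in((t0[2]-.068,(0,0,255)),(.0745,(0,255,0))):
        p=proj("scene",[t0[0],t0[1],z])[0]; cv2.circle(a,tuple(int(v) for v in ((p-[x,y]+.5)*f)),3,c,-1)
    a_=a if o=='n' else np.hstack([a_,a])
    if o=='n': a_=a
cv2.imwrite("pics/c4.png",cv2.convertScaleAbs(a_,alpha=1.2))
E
```

```text
206 257 266 261.5  axis col 261.35071729830815
209 258 266 262.0  axis col 261.7034562809529
212 258 266 262.0  axis col 262.05619526359754
215 259 266 262.5  axis col 262.4089342462422
218 259 267 263.0  axis col 262.7616732288869
221 260 266 263.0  axis col 263.1144122115316
```

View pics/c4.png

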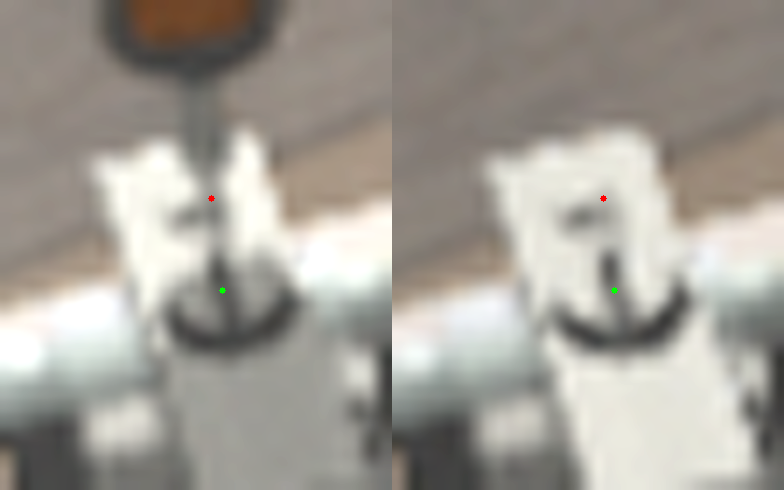

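The tool axis agrees with the scene camera to 0.1 px, and the slot lies under the tip to within about 1 mm. I'll go down in small steps until contact.

Request:
carry_out(
  plan=[
    [[0,0,0,0,0,-7,18],[0,0,0,0,0,-14,18],[0,0,0,0,0,-19,18],[0,0,0,0,0,-21,18],[0,0,0,0,0,-22,18],[0,0,0,0,0,-22,18]],
  ],
)

```text
clock: 6.8
tcp_pos: [0.5151, 0.1601, 0.1449]
orientation: [-0.001, 0.168, 0.986, -0.0]
wrist_force: [-1.3, -1.1, -3.0]
finger_gap: 0.0233
grip_force: 58.8
```

Request:
carry_out(
  plan=[
    [[0,0,0,0,0,-1,18],[0,0,0,0,0,-2,18],[0,0,0,0,0,-2,18]],
  ],
)

```text
clock: 7.1
tcp_pos: [0.5155, 0.16, 0.1434]
orientation: [0.0, 0.168, 0.986, -0.0]
wrist_force: [-1.1, -3.5, -0.1]
finger_gap: 0.0232
grip_force: 59.0
```

Request:
carry_out(
  plan=[
    [[0,0,0,0,0,-1,18],[0,0,0,0,0,-2,18],[0,0,0,0,0,-2,18]],
  ],
)

```text
clock: 7.4
tcp_pos: [0.5157, 0.16, 0.1422]
orientation: [0.0, 0.168, 0.986, -0.0]
wrist_force: [-2.7, -4.1, 5.8]
finger_gap: 0.0236
grip_force: 60.0
```

Request:
carry_out(
  plan=[
    [[0,0,0,-0.2,-0.5,0,18],[0,0,0,-0.3,-1,0,18],[0,0,0,-0.3,-1,0,18]],
  ],
)

```text
clock: 7.7
tcp_pos: [0.5157, 0.1597, 0.1421]
orientation: [0.001, 0.168, 0.986, 0.001]
wrist_force: [-1.9, -3.1, 6.5]
finger_gap: 0.0234
grip_force: 59.8
```

Request:
carry_out(
  plan=[
    [[0,0,0,0,0,-0.5,18],[0,0,0,0,0,-1,18],[0,0,0,0,0,-1,18]],
  ],
)

```text
clock: 8.0
tcp_pos: [0.5158, 0.1597, 0.142]
orientation: [0.001, 0.168, 0.986, 0.001]
wrist_force: [-4.1, -3.2, 10.9]
finger_gap: 0.0235
grip_force: 60.6
```

```bash
cat >> h.py <<'E'
def rd(k=6):
    L=[]
    for _ in range(k): im=viewer.read_camera("scene"); s=monitor.get_state(); L.append(np.r_[s["tcp_pos"]*1e3,s["wrist_force"],s["ft_torque"],0])
    q=s["orientation"]; a=np.mean(L,0); a[9]=2*np.arctan2(q[2],q[1]); print("t",s["clock"],"pos",a[:3],"F",a[3:6],"M",a[6:9],"sd",np.std(L,0)[[5,8]],"thx-pi",a[9]-np.pi); return im
E
python3 - <<'E'
from h import *
im=rd(); cv2.imwrite("pics/s3.png",im[:,:,::-1])
f=14;x,y=250,220
a=cv2.resize(im[y:y+35,x:x+28,::-1],None,fx=f,fy=f,interpolation=cv2.INTER_CUBIC); cv2.imwrite("pics/c5.png",a)
E
```

```text
t 8.3 pos [515.776  159.6922 142.022 ] F [-4.1632 -3.1896 11.0712] M [-0.8088  1.1529 -0.0037] sd [0.2538 0.0334] thx-pi -0.33664870471470554
```

View pics/c5.png

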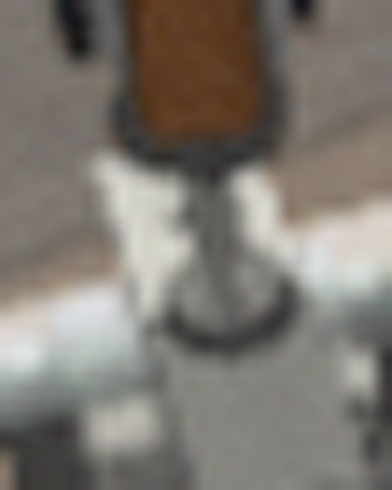

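Request:
carry_out(
  plan=[
    [[0,0,0,-0.1,-0.4,0.5,18],[0,0,0,-0.3,-0.8,0.5,18],[0,0,0,-0.4,-1.2,0.5,18],[0,0,0,-0.5,-1.6,0.5,18],[0,0,0,-0.5,-1.6,0.5,18]],
  ],
)

```text
clock: 8.8
tcp_pos: [0.5157, 0.1592, 0.1421]
orientation: [0.001, 0.167, 0.986, 0.002]
wrist_force: [-2.2, 0.5, 7.2]
finger_gap: 0.0237
grip_force: 59.9
```

```bash
python3 -c "
from h import *
rd(4)"
```

```text
t 9.0 pos [515.6783 159.243  142.1199] F [-2.1911  0.9371  7.0332] M [ 0.1792  0.6114 -0.0098] sd [0.2465 0.0178] thx-pi -0.33600546410354326
```

Request:
carry_out(
  plan=[
    [[0,0,-0.05,0,0,0,18],[0,0,-0.1,0,0,0,18],[0,0,-0.15,0,0,0,18],[0,0,-0.15,0,0,0,18]],
  ],
)

```text
clock: 9.4
tcp_pos: [0.5158, 0.1587, 0.1421]
orientation: [0.001, 0.241, 0.97, 0.001]
wrist_force: [-1.7, -0.8, 6.9]
finger_gap: 0.0234
grip_force: 60.1
```

```bash
python3 -c "
from h import *
rd(4)"
```

```text
t 9.6 pos [515.8035 158.7604 142.1127] F [-1.6153 -0.8909  6.6903] M [-0.2111  0.5532  0.0131] sd [0.3591 0.0103] thx-pi -0.4861645015703844
```

Request:
carry_out(
  plan=[
    [[0,0,-0.05,0,0,0,18],[0,0,-0.1,0,0,0,18],[0,0,-0.13,0,0,0,18],[0,0,-0.13,0,0,0,18]],
  ],
)

```text
clock: 10.0
tcp_pos: [0.5156, 0.1585, 0.1419]
orientation: [0.001, 0.304, 0.953, 0.001]
wrist_force: [-2.7, -1.9, 6.3]
finger_gap: 0.0231
grip_force: 60.1
```

```bash
python3 -c "
from h import *
rd(4)"
```

```text
t 10.2 pos [515.5486 158.5435 141.9284] F [-1.8068 -1.6928  6.4121] M [-0.375   0.6451  0.0624] sd [0.5391 0.0117] thx-pi -0.6163202375830519
```

The torque is rising, so the blade is engaged. Lateral wall contact also appeared before the vertical contact, so it is inside the slot and bottomed. I'll turn on clockwise, following the sink.

Request:
carry_out(
  plan=[
    [[0,0,-0.04,0,0,-0.1,18],[0,0,-0.08,0,0,-0.2,18],[0,0,-0.12,0,0,-0.35,18],[0,0,-0.15,0,0,-0.4,18],[0,0,-0.15,0,0,-0.4,18]],
  ],
)

```text
clock: 10.7
tcp_pos: [0.5156, 0.1587, 0.1414]
orientation: [0.001, 0.374, 0.927, 0.001]
wrist_force: [-1.7, 0.0, 5.6]
finger_gap: 0.023
grip_force: 60.1
```

```bash
python3 -c "
from h import *
rd(4)"
```

```text
t 10.9 pos [515.5825 158.705  141.4218] F [-1.777  -0.7832  5.7811] M [-0.2545  0.5289  0.0606] sd [0.5943 0.0204] thx-pi -0.766126986876535
```

Request:
carry_out(
  plan=[
    [[0,0,-0.04,0,0,-0.15,18],[0,0,-0.08,0,0,-0.3,18],[0,0,-0.1,0,0,-0.4,18],[0,0,-0.1,0,0,-0.4,18]],
  ],
)

```text
clock: 11.3
tcp_pos: [0.5156, 0.1588, 0.1411]
orientation: [0.001, 0.42, 0.908, 0.002]
wrist_force: [-2.2, -1.0, 5.1]
finger_gap: 0.0233
grip_force: 60.1
```

```bash
python3 -c "
from h import *
rd(6)"
```

```text
t 11.6 pos [515.6397 158.8134 141.0761] F [-1.9103 -0.7211  5.379 ] M [-0.1703  0.5434  0.061 ] sd [0.4172 0.0218] thx-pi -0.8660720194352716
```

Request:
carry_out(
  plan=[
    [[0,0,-0.04,0,0,-0.15,18],[0,0,-0.08,0,0,-0.3,18],[0,0,-0.1,0,0,-0.4,18],[0,0,-0.1,0,0,-0.4,18]],
  ],
)

```text
clock: 12.0
tcp_pos: [0.5157, 0.1589, 0.1407]
orientation: [0.001, 0.465, 0.885, 0.002]
wrist_force: [-1.2, -0.3, 5.6]
finger_gap: 0.0235
grip_force: 60.1
```

```bash
python3 -c "
from h import *
rd(6)"
```

```text
t 12.3 pos [515.7073 158.9152 140.729 ] F [-1.8596 -0.3156  6.0492] M [-0.0783  0.5058  0.0651] sd [0.5016 0.0123] thx-pi -0.9660434494159347
```

Request:
carry_out(
  plan=[
    [[0,0,-0.04,0,0,-0.15,18],[0,0,-0.08,0,0,-0.3,18],[0,0,-0.1,0,0,-0.4,18],[0,0,-0.1,0,0,-0.4,18]],
  ],
)

```text
clock: 12.7
tcp_pos: [0.5158, 0.159, 0.1404]
orientation: [0.0, 0.508, 0.861, 0.002]
wrist_force: [-2.6, 0.0, 5.9]
finger_gap: 0.0235
grip_force: 60.1
```

```bash
python3 -c "
from h import *
rd(6)"
```

```text
t 13.0 pos [515.7799 159.0125 140.3766] F [-1.6339  0.146   5.7906] M [-0.0349  0.4879  0.0644] sd [0.1867 0.0197] thx-pi -1.065971433296697
```

Request:
carry_out(
  plan=[
    [[0,0,-0.04,0,0,-0.15,18],[0,0,-0.08,0,0,-0.3,18],[0,0,-0.1,0,0,-0.35,18],[0,0,-0.1,0,0,-0.35,18]],
  ],
)

```text
clock: 13.4
tcp_pos: [0.5158, 0.1591, 0.14]
orientation: [0.0, 0.551, 0.835, 0.002]
wrist_force: [-1.3, 1.3, 6.8]
finger_gap: 0.0232
grip_force: 60.1
```

```bash
python3 -c "
from h import *
rd(6)"
```

```text
t 13.7 pos [515.8449 159.0932 140.0287] F [-1.6493  0.3826  5.7778] M [0.0451 0.4468 0.0539] sd [0.4763 0.0302] thx-pi -1.1659455613302894
```

Request:
carry_out(
  plan=[
    [[0,0,-0.04,0,0,-0.15,18],[0,0,-0.08,0,0,-0.3,18],[0,0,-0.1,0,0,-0.35,18],[0,0,-0.1,0,0,-0.35,18]],
  ],
)

```text
clock: 14.1
tcp_pos: [0.5159, 0.1592, 0.1397]
orientation: [0.0, 0.592, 0.806, 0.002]
wrist_force: [-0.9, 0.2, 6.1]
finger_gap: 0.0235
grip_force: 60.1
```

```bash
python3 -c "
from h import *
rd(6)"
```

```text
t 14.4 pos [515.9166 159.17   139.6982] F [-1.0662  0.0962  5.7988] M [0.1225 0.4355 0.0487] sd [0.351  0.0194] thx-pi -1.265913329938144
```

Request:
carry_out(
  plan=[
    [[0,0,-0.04,0,0,-0.15,18],[0,0,-0.08,0,0,-0.3,18],[0,0,-0.1,0,0,-0.35,18],[0,0,-0.1,0,0,-0.35,18]],
  ],
)

```text
clock: 14.8
tcp_pos: [0.5159, 0.1592, 0.1394]
orientation: [0.0, 0.631, 0.776, 0.002]
wrist_force: [-1.5, 1.0, 6.8]
finger_gap: 0.0235
grip_force: 60.2
```

```bash
python3 -c "
from h import *
rd(6)"
```

```text
t 15.1 pos [515.9363 159.2232 139.4323] F [-1.5235  0.3692  5.8889] M [0.1352 0.4541 0.1137] sd [0.4947 0.0226] thx-pi -1.36584071400765
```

Request:
carry_out(
  plan=[
    [[0,0,-0.02,0,0,0,18],[0,0,-0.025,0,0,-0.05,18],[0,0,-0.025,0,0,-0.05,18]],
  ],
)

```text
clock: 15.4
tcp_pos: [0.5159, 0.1592, 0.1394]
orientation: [0.0, 0.641, 0.768, 0.002]
wrist_force: [-0.9, 0.4, 5.4]
finger_gap: 0.0231
grip_force: 60.2
```

```bash
python3 -c "
from h import *
rd(8)"
```

```text
t 15.8 pos [515.9234 159.2348 139.3903] F [-1.6253  0.1812  6.2417] M [0.1393 0.4433 0.0904] sd [0.3345 0.0224] thx-pi -1.3907263450119467
```

Request:
carry_out(
  plan=[
    [[0,0,-0.02,0,0,-0.05,18],[0,0,-0.035,0,0,-0.1,18],[0,0,-0.035,0,0,-0.1,18]],
  ],
)

```text
clock: 16.1
tcp_pos: [0.5159, 0.1592, 0.1393]
orientation: [0.0, 0.654, 0.756, 0.002]
wrist_force: [-1.9, 0.9, 5.7]
finger_gap: 0.0233
grip_force: 60.3
```

```bash
python3 -c "
from h import *
rd(12)"
```

```text
t 16.7 pos [515.9189 159.2497 139.3067] F [-1.9488  0.3697  6.3843] M [0.1671 0.4741 0.1052] sd [0.4358 0.0205] thx-pi -1.4257515448088165
```

Request:
carry_out(
  plan=[
    [[0,0,-0.02,0,0,-0.05,18],[0,0,-0.04,0,0,-0.1,18],[0,0,-0.04,0,0,-0.1,18]],
  ],
)

```text
clock: 17.0
tcp_pos: [0.5159, 0.1593, 0.1392]
orientation: [0.0, 0.669, 0.743, 0.002]
wrist_force: [-1.8, 0.2, 5.8]
finger_gap: 0.0238
grip_force: 60.4
```

```bash
python3 -c "
from h import *
rd(12)"
```

```text
t 17.6 pos [515.9116 159.2767 139.2262] F [-1.7539  0.8818  6.2297] M [0.1661 0.4841 0.1303] sd [0.5221 0.031 ] thx-pi -1.4657051065205968
```

The torque has risen clearly, by about 0.07 N m, to roughly 0.15–0.17 absolute. I'll stop here, unwind the blade's wind-up, lift and return.

Request:
carry_out(
  plan=[
    [[0,0,0.05,0,0,0,18],[0,0,0.1,0,0,0,18],[0,0,0.1,0,0,1,18],[0,0,0.1,0,0,3,18],[0,0,0.1,0,0,6,18],[0,0,0.1,0,0,12,18],[0,0,0.1,0,0,25,18],[0,0,0.1,0,0,50,18],[0,0,0.2,0,-15,75,18],[0,0,0.32,-5,-50,85,18],[0,0,0.44,-10,-90,85,18],[0,0,0.56,-15,-130,85,18],[0,0,0.68,-20,-170,85,18],[0,0,0.8,-25,-210,85,18],[0,0,0.92,-30,-250,85,18],[0,0,1.04,-35,-290,85,18],[0,0,1.16,-40,-330,85,18],[0,0,1.28,-45,-370,85,18],[0,0,1.4,-50,-410,85,18],[0,0,1.466,-55,-450,85,18]],
  ],
)

```text
clock: 19.6
tcp_pos: [0.4589, -0.2935, 0.2232]
orientation: [-0.0, -0.001, 1.0, 0.0]
wrist_force: [1.1, -0.4, -1.5]
finger_gap: 0.0235
grip_force: 59.0
```

Request:
carry_out(
  plan=[
    [[0,0,0,0,-20,0,18],[0,0,0,-0.2,-32.4,0,18],[0,0,0,-0.2,-32.4,0,18],[0,0,0,-0.2,-32.4,0,18],[0,0,0,-0.2,-32.4,0,18]],
  ],
)

```text
clock: 20.1
tcp_pos: [0.4598, -0.323, 0.223]
orientation: [-0.0, -0.0, 1.0, 0.0]
wrist_force: [0.4, 0.5, -1.2]
finger_gap: 0.0234
grip_force: 59.1
```

```bash
python3 - <<'E'
from h import *
im=rd(4); t=avg("top",2); cv2.imwrite("pics/s6.png",im[:,:,::-1])
p=proj("scene",[.46,-.325,.1])[0].astype(int); print(p)
x,y=p-[40,40]
a=cv2.resize(im[y:y+70,x:x+70,::-1],(560,560),interpolation=cv2.INTER_CUBIC); cv2.imwrite("pics/c6.png",a)
E
```

```text
t 20.3 pos [ 459.8696 -323.311   223.1508] F [ 0.2665  0.6562 -1.2148] M [ 0.0003 -0.0338  0.0024] sd [0.2083 0.0284] thx-pi 0.0004949477775122446
[408 186]
```

View pics/c6.png

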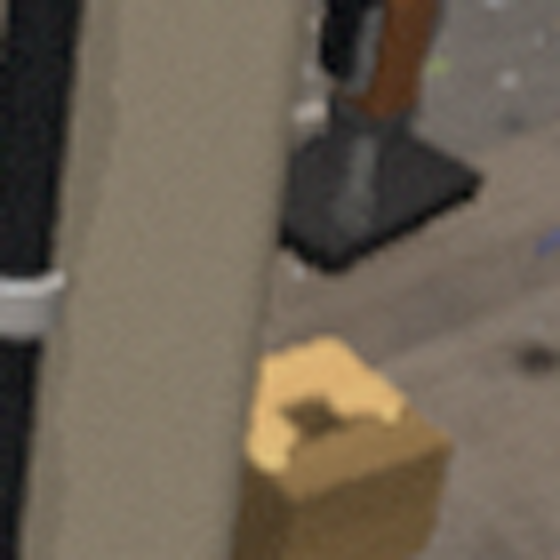

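c6 shows the driver held above the stand, its shaft from crop (410,50) to (355,220) and the hole at (310,412). I'll check the tilt and alignment numerically.

```bash
python3 - <<'E'
from h import *
T=monitor.get_state()["tcp_pos"]
for z in(.06,.02,-.01,-.04,-.068,.058-T[2]):
    p=proj("scene",np.r_[T[:2],T[2]+z])[0]; print(z,p,"crop",(p-[368,146]+.5)*8)
E
```

```text
0.06 [417.5272 136.5476] crop [400.2177 -71.6189]
0.02 [415.282  148.4111] crop [382.2564  23.2885]
-0.01 [413.6624 156.9694] crop [369.299  91.755]
-0.04 [412.0948 165.2525] crop [356.7583 158.02  ]
-0.068 [410.6765 172.7467] crop [345.412  217.9734]
-0.1651254290561685 [406.066  197.1085] crop [308.5279 412.8681]
```

Request:
carry_out(
  plan=[
    [[0,0,0,0,-0.5,-30,18],[0,0,0,0,-0.8,-60,18],[0,0,0,0,-0.8,-80,18],[0,0,0,0,-0.8,-90,18],[0,0,0,0,-0.8,-95,18],[0,0,0,0,-0.8,-99,18],[0,0,0,0,-0.8,-102,18],[0,0,0,0,-0.8,-105,18],[0,0,0,0,-0.8,-105,18]],
  ],
)

```text
clock: 21.3
tcp_pos: [0.4597, -0.3255, 0.1181]
orientation: [0.0, 0.0, 1.0, -0.0]
wrist_force: [-1.0, 1.2, -1.3]
finger_gap: 0.0232
grip_force: 59.2
```

Entered without contact, so I'll go down the rest of the way.

Request:
carry_out(
  plan=[
    [[0,0,0,0,0,-10,18],[0,0,0,0,0,-20,18],[0,0,0,0,0,-30,18],[0,0,0,0,0,-37,18],[0,0,0,0,0,-41,18],[0,0,0,0,0,-43,18],[0,0,0,0,0,-43,18],[0,0,0,0,0,-43,18]],
  ],
)

```text
clock: 22.1
tcp_pos: [0.4599, -0.3256, 0.0752]
orientation: [0.0, 0.0, 1.0, -0.0]
wrist_force: [-0.2, 0.4, -1.6]
finger_gap: 0.0234
grip_force: 59.4
```

Request:
carry_out(
  plan=[
    [[0,0,0,0,0,-0.8,18],[0,0,0,0,0,-0.8,18],[0,0,0,0,0,-0.8,28],[0,0,0,0,0,-0.8,40],[0,0,0,0,0,-0.8,60],[0,0,0,0,0,-0.8,75],[0,0,0,0,0,-0.8,75],[0,0,0,0,0,-0.8,75],[0,0,0,0,0,15,75],[0,0,0,0,0,40,75],[0,0,0,0,0,80,75],[0,0,0,0,0,120,75],[0,0,0,0,0,160,75],[0,0,0,-40,-40,160,75],[0,0,0,-80,-80,160,75],[0,0,0,-120,-120,160,75],[0,0,0,-120,-120,160,75]],
  ],
)

```text
clock: 23.8
tcp_pos: [0.3369, -0.448, 0.235]
orientation: [-0.0, 0.002, 1.0, -0.001]
wrist_force: [0.1, -0.5, 1.1]
finger_gap: 0.075
grip_force: 0.0
```

```bash
python3 - <<'E'
from h import *
rd(3); t=avg("top",3); s=avg("scene",2)
f=8
a=np.hstack([cv2.resize(i[y:y+50,x:x+50,::-1],None,fx=8,fy=8,interpolation=cv2.INTER_CUBIC) for i,x,y in((t,215,200),(t,410,228))])
cv2.imwrite("pics/c7.png",a)
E
```

```text
t 23.95 pos [ 337.3074 -447.61    234.7742] F [ 0.1514 -0.443   0.1861] M [ 0.0108 -0.0212 -0.0081] sd [0.1953 0.0096] thx-pi -0.0037307614209201034
```

View pics/c7.png

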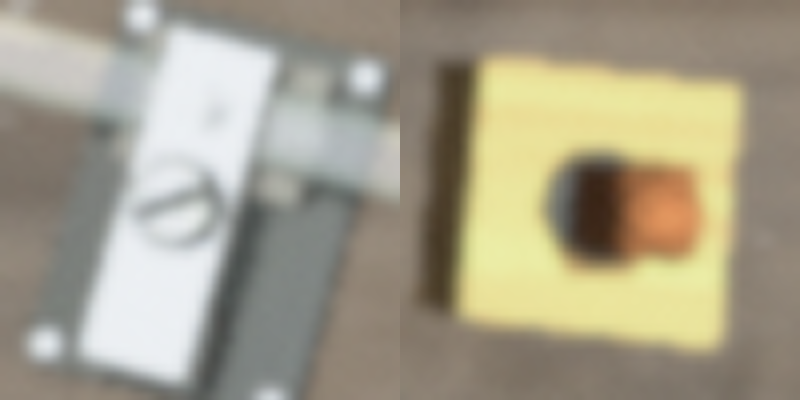

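c7 shows the slot turned clockwise by about 0.9 rad, now lying roughly crosswise at (175,203). The driver is back at its original pixels at (660,210). I'll hand in.

```bash
python3 -c "
from h import *
print(order.hand_in())"
```

```text
the job is handed in; nothing more can be done
None
```

I tightened the screw about 0.9 rad, stopped when the turning effort rose clearly (about 0.07 N m above running friction), put the screwdriver back fully down in its stand, and handed the job in; no verdict was returned, and the grip on the rod was judged by torque only.

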